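Put the nesting pastry cutters away in their tin

TASK

Put the four round pastry cutters away in the open tin, nested upright on its floor: start with the smallest and set each larger one over it, and finally put the lid squarely on the tin. Leave the square cutter, the little bowl, the spice jar and the timer standing where they are, and don't tip the tin over.

Things in the scene. Friction and masses are not known exactly. Their poses are not given: they have to be found in the camera images.
- cutter_a: Smallest round cutter (sizes in mm), under 0.16 kg: steel ring open above and below, 40 outer diameter, 30 high, wall 2, with a strap arched over it with a level yellow grip bar: 28 long (cutter's x), 18 wide (its y), 7 thick, top 47 above the ring's bottom edge. Pinch its width from above, tips 10 below its top (nested tops are 13 apart). Origin: centre of the ring's bottom edge, z up.
- cutter_b: Second smallest round cutter (sizes in mm), under 0.16 kg: steel ring open above and below, 56 outer diameter, 30 high, wall 2, with a strap arched over it with a level green grip bar: 28 long (cutter's x), 18 wide (its y), 7 thick, top 60 above the ring's bottom edge. Pinch its width from above, tips 10 below its top (nested tops are 13 apart). Origin: centre of the ring's bottom edge, z up.
- cutter_c: Second largest round cutter (sizes in mm), under 0.16 kg: steel ring open above and below, 72 outer diameter, 30 high, wall 2, with a strap arched over it with a level orange grip bar: 28 long (cutter's x), 18 wide (its y), 7 thick, top 73 above the ring's bottom edge. Pinch its width from above, tips 10 below its top (nested tops are 13 apart). Origin: centre of the ring's bottom edge, z up.
- cutter_d: Largest round cutter (sizes in mm), under 0.16 kg: steel ring open above and below, 88 outer diameter, 30 high, wall 2, with a strap arched over it with a level red grip bar: 28 long (cutter's x), 18 wide (its y), 7 thick, top 86 above the ring's bottom edge. Pinch its width from above, tips 10 below its top (nested tops are 13 apart). Origin: centre of the ring's bottom edge, z up.
- tin: Round blue-green tin without its lid, open at the top, loose on the counter, 0.4 kg: 108 mm outer and 102 inner diameter, 46 high, floor 3 thick. Origin: centre of its underside, z up.
- lid: Deep hollow lid, blue-green with cream band, mouth down, under 0.3 kg (mm). Skirt at the mouth 120 outer, 116 inner diameter; a shoulder inside, 10 above the mouth edge, rests on the tin's rim (mouth edge then 36 above the tin's underside); dome 105 outer diameter, top at 63; brass knob, 28 in diameter, from 69 to 85 above the mouth edge. Origin: centre of the mouth edge, z up.
- square_cutter: Square copper cutter, 52 mm, with a strap handle and brown wooden grip bar (top at 52 mm). Not part of the round set: stays where it is. Origin: centre of its bottom; bar along x.
- pinch_bowl: Small white ceramic bowl, 60 mm wide, 28 mm high, bystander. Origin: centre of its underside.
- spice_jar: Amber glass spice jar with black cap, 42 mm diameter, 72 mm high, bystander. Origin: centre of its underside.
- egg_timer: White round kitchen timer, 50 mm diameter, 53 mm high, bystander. Origin: centre of its underside.
Mind the look-alikes: they are no part of the job. What is shaped like the cutter_a but blue is not meant.

How it is judged:
By the outcome, as a careful person would: the job done as asked, in the order asked, and still so for the second after the job is handed in, with the robot touching nothing.
It also fails if it takes over 125 s, if anything falls off the work surface, if the arm or the gripper's body presses on something with over 40 N, if the wrist force passes 120 N, or if a joint passes its speed limit or range.

ROBOT

A 6-joint arm with a two-finger parallel gripper is mounted at the origin on the work surface. World frame = base frame: x ahead of the robot, y to its left, z up, the work surface at z = 0. Lengths are in m, angles in rad, forces in N, time in s.
With the tool pointing down it reaches from about 0.375 to 0.9 m from the base axis. Payload 3.1 kg.
Tool frame: the origin (TCP) lies at the centre of the arm's flange, where the gripper is bolted on; the fingertips stand robot.tip_extent ahead of it and the grasp point (between the pads) lies 164 mm ahead of it (robot.tip_extent is the distance from the TCP to the fingertips, in m); z points along the fingers, y is the line along which they close (so a half turn about z gives the same grasp; the last joint's range is limited). The gripper opens to 87 mm and grips with 3 to 60 N. Pads are 19 mm wide; open, the fingers measure 117 mm over their backs; the gripper's body (75 mm by 190 mm) begins 51 mm behind the grasp point.
Start: joints at [-1.454, 0.527, 1.433, -0, 1.181, -0.178], TCP at [0.182, -0.598, 0.405] pointing down, gripper open.
Joint ranges: [-3.08, 3.08], [-0.75, 2.2], [0.22, 2.44], [-1.43, 4.57], [0, 2.65], [-2.85, 2.85]. Speed limits (rad/s): [2.79, 2.79, 3.14, 3.14, 3.14, 3.14].

INTERFACE

Orientations are given as a unit quaternion [x, y, z, w].
In Python, from rig import get_obs, camera, hand_in, cut_out, robot gives the robot as it stands.
- The arm moves only by the tool step_arm, never from a script. Its argument "rows" is a list of rows, each a list of 6 numbers: the shift along the world's x, y, z in m, then the turn, a rotation vector about the world's x, y, z in degrees. A call has 1 to 12 rows; each row shifts and turns the commanded pose from where the row before left it; what a row does not reach is not made up. A row lasts 1/8 s, in which the tool goes at most 62.5 mm and 10.7 degrees, less where a joint would pass 70% of its speed; a pose out of reach is approached as far as the arm can. A call is refused whole if a number of a shift passes 0.0625 or a number of a turn 10.7, either way. A call with a gripper value outside its range is refused whole. "jaw" is the finger opening in m, from 0 to 0.087, set as the call begins (left out, the last holds). The fingers move at their own pace and stop on an object; "squeeze" is the grip in N (left out, the last holds). Time passes only in rows, so rows that do not move let the fingers close. It gives the time, the measured TCP pose, the force, the opening and the grip force at its end, in the units of the state.
- get_obs(): the state, without advancing time (a new reading comes with each control period).
- camera(name): name is "scene" or "top" or "wrist"; returns a dict with "pixels" (400x640x3 uint8, blue, green, red), "depth" (400x640 float32, m along the optical axis (not along the pixel's ray), 0 where there is no reading), "fov_y" (degrees; the focal length in pixels is half the picture's height over the tangent of half this angle, whatever the lens; pixels are square), "cx", "cy" (the principal point, pixels), "k1" (the pictures are not rectified: a ray, as slopes to the right and down, at radius r is drawn at 1 + k1 r^2 times it, then the intrinsics apply), "extrinsics" (4x4, takes a point from camera to world coordinates); the wrist camera has in their place "mount" (4x4, takes a point from camera to tool coordinates, whose origin is the TCP and whose axes are the flange's). Camera axes: x right, y up, looking along -z (the intrinsics and any distortion apply to the point x, -y, -z); pixel columns grow to the right and rows downward; lengths in m; the calibration is good to about 2 mm. A picture is of the moment at which its call begins: read the wrist's pose just before it.
- hand_in(): hands the job in; it is judged then, once.
Trained networks look in the newest picture that a camera, given by its name, has taken for a name from the list of things; names that differ only in an ending like _2 or _b are one class to them, and where a whole thing is asked for, a point or a joint stands for the part that bears it (a point fixed in the world has none). Each returns a list of dicts, best first, with "confidence" (0 to 1); they miss things now and then, are a little off and sometimes report something else, mostly with a low value. They report only what shows in the picture. A call takes as long as a camera call. They do not tell look-alikes from the thing itself.
- cut_out(label, camera): "region" (400x640 bool, what is visible of it) and "extent" ([centre column, centre row, width, height] in pixels, round what is visible of it).
The state is a dict: "time": time; "q": joint angles; "joint_velocities": joint speeds; "joint_torque": joint torques, N m; "position": TCP position; "tool_rot": TCP orientation; "ft_force": force on the tool from outside, world axes, zero at the start; "moment": the same for the moment, N m; "grip_width": finger opening in m; "grip_force": force on a finger pad.
Only numpy, scipy, OpenCV 4.12 (cv2) and the standard library are available. Lean on these libraries where they do the work, as an engineer would, in place of code of your own. Each camera call takes 0.05 s, during which the arm holds its last target. There are 200 camera calls.

## Working session

There is one attempt and no reset: what is moved stays moved. The work goes in short steps, Python scripts to look and compute and a tool call to move; the robot and the scene stay as the last step left them, time stands still between calls to the robot, and variables do not carry over. Pictures are saved under pics/ and viewed, at most 14 in all, crops included, and the job is handed in when it is done.

Besides the shell and the picture viewer there is one more tool, called after "Request:" by a JSON object that holds its "name" and its "arguments", one argument or row to a line. step_arm: Moves the arm, as the interface text tells. Its arguments: {"type":"object","properties":{"rows":{"type":"array"},"jaw":{"type":"number"},"squeeze":{"type":"number"}},"required":["rows"]}

```bash
ls; mkdir -p pics; cat > h.py <<'E'
import numpy as np, cv2
from rig import get_obs, camera, hand_in, cut_out, robot
from scipy.spatial.transform import Rotation as R
def pose():
    o=get_obs(); T=np.eye(4); T[:3,:3]=R.from_quat(o['tool_rot']).as_matrix(); T[:3,3]=o['position']; return T
def cloud(name):
    T=pose(); c=camera(name); h,w=c['depth'].shape
    f=h/2/np.tan(np.radians(c['fov_y'])/2); K=np.array([[f,0,c['cx']],[0,f,c['cy']],[0,0,1.]])
    v,u=np.mgrid[:h,:w]
    p=cv2.undistortPoints(np.stack([u,v],-1).reshape(-1,1,2).astype(float),K,np.array([c['k1'],0,0,0.]),None,None).reshape(h,w,2) if True else 0
    d=c['depth']; P=np.stack([p[...,0]*d,-p[...,1]*d,-d,np.ones_like(d)],-1)
    E=c['extrinsics'] if 'extrinsics' in c else T@c['mount']
    W=(P@np.asarray(E).T)[...,:3]; W[d==0]=np.nan
    return c,W
E
python3 - <<'E'
from h import *
print(get_obs(), robot)
for n in ['top','scene']:
    c,W=cloud(n); cv2.imwrite(f'pics/{n}1.png',c['pixels']); print(n,c['fov_y'],c['k1'],c['extrinsics'])
    for l in ['cutter_a','cutter_b','cutter_c','cutter_d','tin','lid','square_cutter','pinch_bowl','spice_jar','egg_timer']:
        for r in cut_out(l,n)[:4]:
            p=W[r['region']]; p=p[~np.isnan(p[:,0])]
            if len(p)==0: continue
            zt=np.percentile(p[:,2],98); t=p[p[:,2]>zt-.006]
            print(l,round(r['confidence'],2),np.round(r['extent']),'zt',zt.round(4),'topc',t.mean(0).round(4), 'med',np.median(p,0).round(3),'lo',p.min(0).round(3),'hi',p.max(0).round(3))
E
```

```text
pics
{'time': 0.0, 'q': array([-1.45451138e+00,  5.28463119e-01,  1.43391584e+00, -1.30188407e-05,
        1.18141255e+00, -1.78501110e-01]), 'joint_velocities': array([-0.00123713, -0.00168187, -0.0003704 , -0.00214751, -0.00123665,
       -0.00091152]), 'joint_torque': array([-9.05325596e-04, -4.40039384e+01, -1.76589400e+01,  6.32767123e-02,
        5.80600917e-02, -1.43519219e-04]), 'position': array([ 0.18156905, -0.59767699,  0.40376878]), 'tool_rot': array([ 9.89156336e-01,  1.46862294e-01,  2.81790415e-05, -1.09908255e-03]), 'ft_force': array([-0.42591666, -0.69704239,  0.02177885]), 'moment': array([-0.03216454, -0.00729368,  0.03596175]), 'grip_force': 0.0, 'grip_width': 0.08705761687450622} <Robot object at 0x7f1525d57e00>
top 45.09965612168925 0.04720623209199251 [[ 0.02861142  0.99378654 -0.10756258  0.39966553]
 [-0.99947179  0.03010101  0.01225027  0.01709881]
 [ 0.0154119   0.10715527  0.99412284  1.16174889]
 [ 0.          0.          0.          1.        ]]
cutter_a 0.85 [397. 149.  38.  39.] zt 0.0882 topc [ 0.6393 -0.176   0.086 ] med [ 0.64  -0.179  0.032] 
[... 6424 characters left out ...]
 [0.6541 0.151  0.0525] med [0.657 0.153 0.018] lo [ 0.579  0.117 -0.001] hi [0.689 0.219 0.055]
pinch_bowl 0.93 [338. 225.  24.  17.] zt 0.0302 topc [ 0.5772 -0.0095  0.0273] med [ 0.568 -0.006  0.019] lo [ 0.549 -0.039 -0.   ] hi [0.608 0.018 0.032]
spice_jar 0.94 [374. 187.  18.  31.] zt 0.075 topc [0.5093 0.1417 0.0729] med [0.519 0.135 0.045] lo [0.448 0.121 0.001] hi [0.53  0.212 0.076]
spice_jar 0.26 [388. 160.  38.  29.] zt 0.0486 topc [0.4029 0.2638 0.0467] med [0.395 0.272 0.028] lo [ 0.275  0.157 -0.003] hi [0.516 0.383 0.074]
egg_timer 0.85 [266. 224.  21.  24.] zt 0.0536 topc [ 0.4958 -0.1531  0.0513] med [ 0.506 -0.158  0.033] lo [ 0.478 -0.177  0.002] hi [ 0.52  -0.128  0.055]
```

View pics/top1.png

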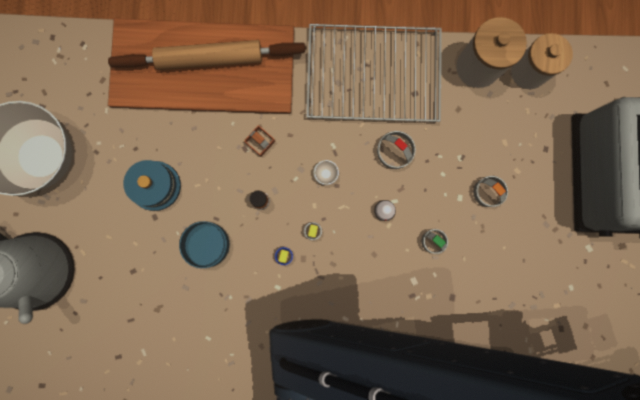

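View pics/scene1.png

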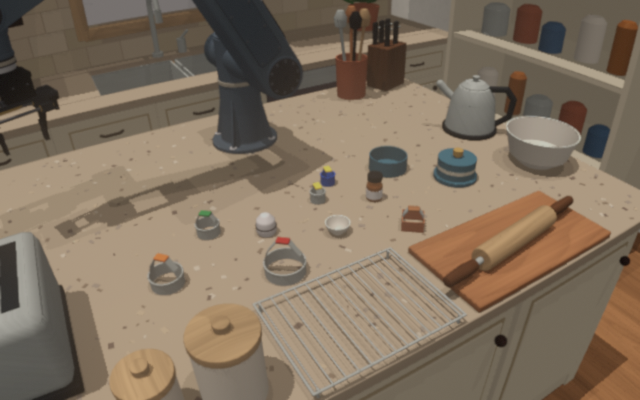

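```bash
cat > m.py <<'E'
from h import *
import sys
SP={'yellow':(20,35),'green':(40,75),'orange':(8,19),'red':(0,5),'blue':(100,125)}
def bars(cam,hz):
    c,W=cloud(cam); hsv=cv2.cvtColor(c['pixels'],cv2.COLOR_BGR2HSV); out={}
    for n,(a,b) in SP.items():
        m=(hsv[...,0]>=a)&(hsv[...,0]<=b)&(hsv[...,1]>110)&(hsv[...,2]>60)
        for z,nm in [(.047,'a'),(.060,'b'),(.073,'c'),(.086,'d')]:
            if hz and nm not in hz: continue
            k,l,s,_=cv2.connectedComponentsWithStats((m&(abs(W[...,2]-z)<.007)).astype(np.uint8))
            for i in range(1,k):
                if s[i,4]<15: continue
                p=W[l==i]; p=p[p[:,2]>z-.004]
                if len(p)<10: continue
                r=cv2.minAreaRect((p[:,:2]*1000).astype(np.float32))
                e=np.linalg.eigh(np.cov(p[:,:2].T))[1][:,1]
                print(cam,n,nm,len(p),'mean',p.mean(0).round(4),'rect',np.round(r[0],1),np.round(r[1],1),'axis deg',np.degrees(np.arctan2(e[1],e[0])).round(1))
    return c,W
E
python3 - <<'E'
from m import *
from scipy.optimize import least_squares
for n in ['top','scene']:
    c,W=bars(n,None)
    for nm,x,y,lo,hi,r in [('tin',.4,.272,.041,.05,.0525),('knob',.537,.396,.078,.09,None),('lidskirt',.537,.396,.002,.035,.06)]:
        m=(np.hypot(W[...,0]-x,W[...,1]-y)<.075)&(W[...,2]>lo)&(W[...,2]<hi); p=W[m]
        s=least_squares(lambda q:np.hypot(p[:,0]-q[0],p[:,1]-q[1])-q[2],[x,y,.05],loss='soft_l1',f_scale=.002).x
        print(n,nm,len(p),'circ',s.round(4),'mean',p.mean(0).round(4))
print(robot.tip_extent)
E
```

```text
top yellow a 90 mean [0.4392 0.0179 0.0471] rect [439.4  17.9] [17.7 27.6] axis deg 173.0
top yellow a 90 mean [0.3788 0.0834 0.0472] rect [379.1  83.5] [17.3 27.1] axis deg 168.8
top green b 77 mean [ 0.4232 -0.2692  0.0606] rect [ 423.7 -269.2] [25.4 16.2] axis deg 54.0
top orange a 257 mean [0.8265 0.2737 0.0493] rect [826.9 277.2] [  8.3 245. ] axis deg 96.9
top orange a 73 mean [0.6528 0.1528 0.0512] rect [653.4 153.5] [28.8 17.1] axis deg 51.0
top orange a 16 mean [0.4963 0.1341 0.0467] rect [496.5 134.4] [ 9.7 31.1] axis deg 134.0
top orange b 929 mean [0.8427 0.277  0.0625] rect [848.2 280.3] [ 49.6 249.2] axis deg 97.4
top orange b 166 mean [0.8714 0.0946 0.0584] rect [871.6  93.4] [20.3 82.9] axis deg 95.1
top orange b 185 mean [0.8264 0.4639 0.0582] rect [826.4 465.8] [19.9 83.4] axis deg 96.8
top orange c 606 mean [0.8489 0.2789 0.0708] rect [847.6 279.7] [ 30.5 246.8] axis deg 97.3
top orange c 95 mean [ 0.5458 -0.4024  0.0727] rect [ 546.2 -402.7] [28.1 18.7] axis deg -136.0
top orange d 117 mean [0.5365 0.3979 0.0854] rect [536.1 397.8] [26.2 25.1] axis deg 91.0
top re
[... 2552 characters left out ...]

scene orange d 15 mean [-0.9234  1.1684  0.0882] rect [-924.7 1168.1] [12.  53.8] axis deg 109.3
scene orange d 41 mean [-0.1235  0.6241  0.0873] rect [-126.2  621.7] [77.8 20. ] axis deg -164.2
scene orange d 84 mean [-0.1011  0.4784  0.0874] rect [-106.2  482.2] [109.4  52.1] axis deg 58.4
scene orange d 38 mean [0.5388 0.396  0.0851] rect [536.4 396.3] [20.2 27.4] axis deg 150.1
scene red d 74 mean [ 0.6418 -0.1771  0.0866] rect [ 640.9 -176.7] [25.5 16.1] axis deg 45.3
scene tin 203 circ [0.4001 0.2688 0.0524] mean [0.3988 0.2662 0.0452]
scene knob 56 circ [0.5386 0.3963 0.0098] mean [0.5396 0.3951 0.0838]
scene lidskirt 614 circ [0.5319 0.4018 0.0599] mean [0.5618 0.3679 0.015 ]
0.1822
```

Top picture: the true cutter_a is the steel ring with a yellow bar at px (312,231). The blue look-alike is at (283,256). Green is at (434,241), orange at (491,191), red at (396,150), the tin at (205,245) and the lid at (152,185). The scene picture agrees. Next I move above cutter_a.

Request:
{"name": "step_arm", "arguments": {
  "rows": [
    [0.0215,0.0513,-0.0085,0,0,-2.08],
    [0.0215,0.0513,-0.0085,0,0,-2.08],
    [0.0215,0.0513,-0.0085,0,0,-2.08],
    [0.0215,0.0513,-0.0085,0,0,-2.08],
    [0.0215,0.0513,-0.0085,0,0,-2.08],
    [0.0215,0.0513,-0.0085,0,0,-2.08],
    [0.0215,0.0513,-0.0085,0,0,-2.08],
    [0.0215,0.0513,-0.0085,0,0,-2.08],
    [0.0215,0.0513,-0.0085,0,0,-2.08],
    [0.0215,0.0513,-0.0085,0,0,-2.08],
    [0.0215,0.0513,-0.0085,0,0,-2.08],
    [0.0215,0.0513,-0.0085,0,0,-2.08]
  ],
  "jaw": 0.045
}}

```text
time: 2.7
position: [0.4405, 0.0193, 0.3028]
tool_rot: [0.997, -0.071, 0.001, 0.0]
ft_force: [0.7, -1.3, 0.1]
grip_width: 0.0449
grip_force: 0.0
```

Request:
{"name": "step_arm", "arguments": {
  "rows": [
    [0,0,0,0,0,0],
    [0,0,0,0,0,0],
    [0,0,0,0,0,0]
  ]
}}

```text
time: 3.08
position: [0.4394, 0.0164, 0.303]
tool_rot: [0.997, -0.071, 0.0, 0.0]
ft_force: [0.6, -0.0, -0.3]
grip_width: 0.0451
grip_force: 0.0
```

```bash
python3 - <<'E'
from m import *
o=get_obs();print(o['time'],o['position'],R.from_quat(o['tool_rot']).as_matrix().round(4).tolist(),o['q'].round(2))
c,W=bars('wrist','a'); cv2.imwrite('pics/w1.png',c['pixels']); print(c['mount'])
E
```

```text
3.075 [0.43941752 0.01635028 0.30295701] [[0.9898, -0.1425, 0.0001], [-0.1425, -0.9898, -0.0002], [0.0001, 0.0002, -1.0]] [-0.22  0.46  1.98 -0.    0.69  1.5 ]
wrist yellow a 741 mean [0.4408 0.0175 0.0463] rect [440.1  17.6] [17.9 27.4] axis deg 168.0
wrist orange a 532 mean [0.51   0.1316 0.0466] rect [509.4 135.8] [39.5 21.8] axis deg -172.4
[[-8.33859042e-06  9.52085471e-01  3.05832073e-01  8.53469182e-02]
 [ 9.99999995e-01 -2.15442801e-05  9.43347315e-05  1.24988844e-04]
 [ 9.64036591e-05  3.05832072e-01 -9.52085466e-01  2.03222154e-02]
 [ 0.00000000e+00  0.00000000e+00  0.00000000e+00  1.00000000e+00]]
```

View pics/w1.png

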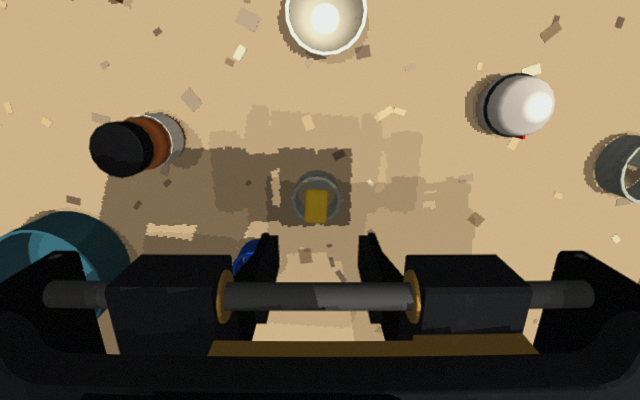

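The wrist view shows the steel ring with the yellow bar at (316,205), centred between the fingers, so this is the right cutter. I descend and grip.

Request:
{"name": "step_arm", "arguments": {
  "rows": [
    [0.0008,0.001,-0.02,0,0,-2],
    [0,0,-0.02,0,0,0],
    [0,0,-0.02,0,0,0],
    [0,0,-0.015,0,0,0],
    [0,0,-0.009,0,0,0],
    [0,0,0,0,0,0],
    [0,0,0,0,0,0]
  ]
}}

```text
time: 4.0
position: [0.4406, 0.0182, 0.2192]
tool_rot: [0.996, -0.088, 0.0, 0.0]
ft_force: [-0.7, 0.5, 0.5]
grip_width: 0.0451
grip_force: 0.0
```

Request:
{"name": "step_arm", "arguments": {
  "rows": [
    [0,0,0,0,0,0],
    [0,0,0,0,0,0],
    [0,0,0,0,0,0],
    [0,0,0,0,0,0]
  ],
  "jaw": 0.0,
  "squeeze": 20
}}

```text
time: 4.5
position: [0.4405, 0.0186, 0.2189]
tool_rot: [0.996, -0.088, 0.0, 0.0]
ft_force: [0.5, 0.2, 0.3]
grip_width: 0.0179
grip_force: 20.0
```

Request:
{"name": "step_arm", "arguments": {
  "rows": [
    [0,0,0.01,0,0,0],
    [0,0,0.03,0,0,0],
    [0,0,0.03,0,0,0],
    [0,0,0.03,0,0,0],
    [0,0,0.02,0,0,0],
    [0,0,0,0,0,0]
  ]
}}

```text
time: 5.25
position: [0.4406, 0.0186, 0.3404]
tool_rot: [0.996, -0.088, 0.002, 0.0]
ft_force: [0.1, -0.9, -1.1]
grip_width: 0.0179
grip_force: 20.0
```

Request:
{"name": "step_arm", "arguments": {
  "rows": [
    [-0.005,0.0313,0,0,0,0],
    [-0.005,0.0313,0,0,0,0],
    [-0.005,0.0313,0,0,0,0],
    [-0.005,0.0313,0,0,0,0],
    [-0.005,0.0313,0,0,0,0],
    [-0.005,0.0313,0,0,0,0],
    [-0.005,0.0313,0,0,0,0],
    [-0.005,0.0313,0,0,0,0],
    [0,0,0,0,0,0],
    [0,0,0,0,0,0],
    [0,0,0,0,0,0]
  ]
}}

```text
time: 6.62
position: [0.4005, 0.2681, 0.3384]
tool_rot: [0.996, -0.088, -0.0, 0.0]
ft_force: [0.1, 0.1, -0.8]
grip_width: 0.0176
grip_force: 20.0
```

```bash
cat > tin.py <<'E'
from m import *
from scipy.optimize import least_squares
def fit(W,x,y,lo,hi,r,R0=.07,nm=''):
    p=W[(np.hypot(W[...,0]-x,W[...,1]-y)<R0)&(np.hypot(W[...,0]-x,W[...,1]-y)>r-.012)&(W[...,2]>lo)&(W[...,2]<hi)]
    if len(p)<8: print(nm,'few');return
    s=least_squares(lambda q:np.hypot(p[:,0]-q[0],p[:,1]-q[1])-r,[x,y],loss='soft_l1',f_scale=.001).x
    print(nm,len(p),'centre',s.round(4),'resid',np.abs(np.hypot(p[:,0]-s[0],p[:,1]-s[1])-r).mean().round(4),'span',p.min(0).round(3),p.max(0).round(3))
E
python3 - <<'E'
from tin import *
o=get_obs();print(o['time'],o['position'],o['q'].round(2))
for n in ['wrist','top','scene']:
    c,W=cloud(n); fit(W,.4005,.269,.043,.050,.0525,nm=n)
    if n=='wrist': cv2.imwrite('pics/w2.png',c['pixels'])
E
```

```text
6.625 [0.40047625 0.26808993 0.33839475] [ 0.36  0.44  1.85 -0.    0.85  2.11]
wrist 996 centre [0.4012 0.2685] resid 0.0008 span [0.355 0.216 0.043] [0.455 0.322 0.048]
top 51 centre [0.4006 0.2703] resid 0.0008 span [0.349 0.227 0.043] [0.454 0.303 0.05 ]
scene 155 centre [0.4002 0.2691] resid 0.0015 span [0.344 0.214 0.043] [0.456 0.325 0.05 ]
```

View pics/w2.png

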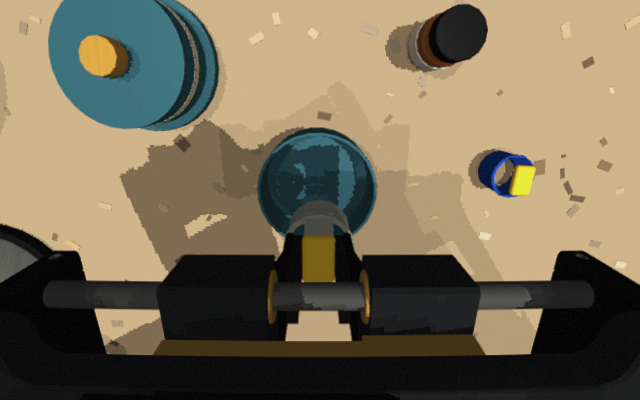

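The wrist view shows cutter_a held at (318,250) over the tin, whose centre is at about (318,185). The three cameras agree on the tin centre, so I lower it.

Request:
{"name": "step_arm", "arguments": {
  "rows": [
    [0.0003,0.0009,-0.03,0,0,0],
    [0,0,-0.03,0,0,0],
    [0,0,-0.025,0,0,0],
    [0,0,-0.015,0,0,0],
    [0,0,-0.01,0,0,0],
    [0,0,-0.0045,0,0,0],
    [0,0,-0.001,0,0,0],
    [0,0,0,0,0,0],
    [0,0,0,0,0,0]
  ]
}}

```text
time: 7.9
position: [0.4008, 0.27, 0.2237]
tool_rot: [0.996, -0.088, 0.0, -0.0]
ft_force: [0.3, 0.2, -0.6]
grip_width: 0.0178
grip_force: 20.0
```

Request:
{"name": "step_arm", "arguments": {
  "rows": [
    [0,-0.0008,-0.0015,0,0,0],
    [0,0,-0.0007,0,0,0],
    [0,0,0,0,0,0]
  ]
}}

```text
time: 8.28
position: [0.4009, 0.269, 0.2217]
tool_rot: [0.996, -0.088, 0.0, -0.0]
ft_force: [-0.6, -1.3, 6.1]
grip_width: 0.0174
grip_force: 20.0
```

Request:
{"name": "step_arm", "arguments": {
  "rows": [
    [0,0,0,0,0,0],
    [0,0,0,0,0,0],
    [0,0,0.002,0,0,0],
    [0,0,0.01,0,0,0],
    [0,0,0.03,0,0,0],
    [0,0,0.05,0,0,0],
    [0,0,0.05,0,0,0],
    [0,0,0,0,0,0]
  ],
  "jaw": 0.04
}}

```text
time: 9.28
position: [0.4016, 0.2696, 0.3672]
tool_rot: [0.996, -0.088, 0.005, -0.002]
ft_force: [0.0, 0.3, -0.3]
grip_width: 0.0401
grip_force: 0.0
```

```bash
python3 - <<'E'
from tin import *
o=get_obs();print(o['time'],o['position'],o['q'].round(2))
c,W=bars('wrist','a')
c,W=bars('top','ab')
c,W=bars('scene','b')
E
```

```text
9.275 [0.40163633 0.26958534 0.36724405] [0.36 0.39 1.82 0.   0.92 2.11]
wrist yellow a 504 mean [0.3803 0.0854 0.0462] rect [379.7  84.5] [18.9 26.9] axis deg 166.8
wrist yellow a 499 mean [0.4013 0.2687 0.0493] rect [400.7 268.5] [17.8 27.9] axis deg 170.2
wrist orange a 236 mean [0.5064 0.1592 0.0457] rect [506.6 154.4] [39.3 21.4] axis deg -169.8
top yellow a 91 mean [0.3789 0.0835 0.0468] rect [379.2  83.5] [17.4 27. ] axis deg 169.9
top green b 76 mean [ 0.4233 -0.2692  0.0606] rect [ 423.7 -268.9] [25.2 16. ] axis deg 50.5
top orange a 24 mean [0.8688 0.0588 0.0505] rect [868.1  59.1] [ 9.8 24.5] axis deg 107.9
top orange a 17 mean [0.8623 0.1149 0.0518] rect [863.8 113.5] [23.9  7.9] axis deg 90.2
top orange a 272 mean [0.8269 0.2696 0.0491] rect [827.  278.1] [  9.6 246.8] axis deg 97.0
top orange a 18 mean [0.8142 0.497  0.0512] rect [814.8 496.2] [ 7.2 20. ] axis deg 108.9
top orange a 64 mean [0.6536 0.1539 0.0513] rect [653.8 154.1] [28.9 17.5] axis deg 55.5
top orange a 15 mean [0.492  0.138  0.0466] rect [491.6 138.6] [ 5.6 25.1] axis deg 111.7
top orange b 252 mean [0
[... 295 characters left out ...]
rect [826.3 464.6] [20.8 79.9] axis deg 94.7
scene orange b 14 mean [-0.9234  1.1646  0.0627] rect [-926.2 1171.8] [22.8 50.9] axis deg 100.9
scene orange b 52 mean [-0.1089  0.4608  0.0619] rect [-110.6  460.5] [85.5 21.9] axis deg -144.3
scene orange b 106 mean [0.832  0.452  0.0583] rect [834.3 440.8] [ 23.7 116. ] axis deg 104.1
scene orange b 40 mean [0.8253 0.3349 0.0638] rect [825.4 332.5] [  7.3 134.3] axis deg 96.3
scene orange b 10 mean [0.8682 0.3084 0.0577] rect [868.8 307. ] [ 2.1 26.3] axis deg 99.3
scene orange b 70 mean [0.8644 0.1564 0.0608] rect [863.6 157.5] [41.9  9.4] axis deg -174.3
scene orange b 205 mean [0.872 0.093 0.058] rect [873.5  91.4] [21.5 82.4] axis deg 97.5
```

Request:
{"name": "step_arm", "arguments": {
  "rows": [
    [0.0018,-0.0449,-0.004,0,0,5.2],
    [0.0018,-0.0449,-0.004,0,0,5.2],
    [0.0018,-0.0449,-0.004,0,0,5.2],
    [0.0018,-0.0449,-0.004,0,0,5.2],
    [0.0018,-0.0449,-0.004,0,0,5.2],
    [0.0018,-0.0449,-0.004,0,0,5.2],
    [0.0018,-0.0449,-0.004,0,0,5.2],
    [0.0018,-0.0449,-0.004,0,0,5.2],
    [0.0018,-0.0449,-0.004,0,0,5.2],
    [0.0018,-0.0449,-0.004,0,0,5.2],
    [0.0018,-0.0449,-0.004,0,0,5.2],
    [0.0018,-0.0449,-0.004,0,0,5.2]
  ]
}}

```text
time: 10.92
position: [0.4216, -0.2708, 0.313]
tool_rot: [0.897, 0.442, -0.001, -0.002]
ft_force: [1.5, 0.3, 0.2]
grip_width: 0.04
grip_force: 0.0
```

Request:
{"name": "step_arm", "arguments": {
  "rows": [
    [0,0,0,0,0,0],
    [0,0,0,0,0,0],
    [0,0,0,0,0,0]
  ]
}}

```text
time: 11.3
position: [0.4219, -0.2682, 0.3144]
tool_rot: [0.897, 0.441, -0.0, -0.001]
ft_force: [0.2, 0.1, 0.5]
grip_width: 0.0398
grip_force: 0.0
```

```bash
cat >> tin.py <<'E'
def tool():
    o=get_obs(); M=R.from_quat(o['tool_rot']).as_matrix()
    print(round(o['time'],2),o['position'].round(4),'xang',np.degrees(np.arctan2(M[1,0],M[0,0])).round(1),'tilt',M[:2,2].round(4),o['q'].round(2))
E
python3 - <<'E'
from tin import *
tool()
c,W=bars('wrist','b')
E
```

```text
11.3 [ 0.4219 -0.2682  0.3144] xang 52.4 tilt [-0.002   0.0022] [-0.79  0.5   1.83  0.    0.81 -0.13]
wrist green b 706 mean [ 0.4246 -0.2698  0.0594] rect [ 424.3 -270. ] [27.6 17.6] axis deg 50.9
```

Request:
{"name": "step_arm", "arguments": {
  "rows": [
    [0.0024,-0.0016,-0.02,0,0,-1],
    [0,0,-0.02,0,0,0],
    [0,0,-0.02,0,0,0],
    [0,0,-0.014,0,0,0],
    [0,0,-0.008,0,0,0],
    [0,0,0,0,0,0],
    [0,0,0,0,0,0]
  ]
}}

```text
time: 12.22
position: [0.4249, -0.2714, 0.2335]
tool_rot: [0.901, 0.433, 0.0, 0.0]
ft_force: [0.2, -0.3, -0.0]
grip_width: 0.0403
grip_force: 0.0
```

Request:
{"name": "step_arm", "arguments": {
  "rows": [
    [0,0,0,0,0,0],
    [0,0,0,0,0,0],
    [0,0,0,0,0,0],
    [0,0,0,0,0,0]
  ],
  "jaw": 0.0
}}

```text
time: 12.72
position: [0.4246, -0.2713, 0.2332]
tool_rot: [0.901, 0.433, -0.0, -0.0]
ft_force: [0.1, 0.3, 1.1]
grip_width: 0.0176
grip_force: 20.0
```

Request:
{"name": "step_arm", "arguments": {
  "rows": [
    [0,0,0.01,0,0,0],
    [0,0,0.03,0,0,0],
    [0,0,0.03,0,0,0],
    [0,0,0.03,0,0,0],
    [0,0,0.02,0,0,0],
    [0,0,0,0,0,0]
  ]
}}

```text
time: 13.48
position: [0.425, -0.2715, 0.3549]
tool_rot: [0.901, 0.433, 0.001, 0.002]
ft_force: [0.1, 0.2, -0.7]
grip_width: 0.0174
grip_force: 20.0
```

Request:
{"name": "step_arm", "arguments": {
  "rows": [
    [-0.002,0.045,0,0,0,0],
    [-0.002,0.045,0,0,0,0],
    [-0.002,0.045,0,0,0,0],
    [-0.002,0.045,0,0,0,0],
    [-0.002,0.045,0,0,0,0],
    [-0.002,0.045,0,0,0,0],
    [-0.002,0.045,0,0,0,0],
    [-0.002,0.045,0,0,0,0],
    [-0.002,0.045,0,0,0,0],
    [-0.002,0.045,0,0,0,0],
    [-0.002,0.045,0,0,0,0],
    [-0.002,0.045,0,0,0,0]
  ]
}}

```text
time: 14.98
position: [0.4001, 0.2701, 0.3521]
tool_rot: [0.901, 0.433, -0.001, -0.0]
ft_force: [1.1, -0.1, -0.9]
grip_width: 0.0179
grip_force: 19.9
```

Request:
{"name": "step_arm", "arguments": {
  "rows": [
    [0,0,0,0,0,0],
    [0,0,0,0,0,0],
    [0,0,0,0,0,0]
  ]
}}

```text
time: 15.35
position: [0.4006, 0.2677, 0.3526]
tool_rot: [0.902, 0.432, -0.001, 0.0]
ft_force: [-0.3, 0.5, -1.0]
grip_width: 0.0178
grip_force: 20.0
```

```bash
python3 - <<'E'
from tin import *
tool()
c,W=cloud('wrist'); fit(W,.4005,.269,.043,.050,.0525)
hsv=cv2.cvtColor(c['pixels'],cv2.COLOR_BGR2HSV)
m=(hsv[...,0]>=40)&(hsv[...,0]<=75)&(hsv[...,1]>110)&(hsv[...,2]>40)&(abs(W[...,2]-.182)<.015)
p=W[m]; print(len(p)); p=p[p[:,2]>np.percentile(p[:,2],90)-.004]; print(p.mean(0),cv2.minAreaRect((p[:,:2]*1000).astype(np.float32)))
cv2.imwrite('pics/w3.png',c['pixels'])
E
```

```text
15.35 [0.4006 0.2677 0.3526] xang 51.2 tilt [-0.0013 -0.0007] [ 0.36  0.42  1.84 -0.    0.89  1.03]
 960 centre [0.4016 0.2691] resid 0.0008 span [0.348 0.216 0.043] [0.455 0.323 0.048]
1478
[0.40222606 0.26875787 0.17934174] ((401.5927429199219, 267.94610595703125), (27.970752716064453, 17.328819274902344), 51.17436981201172)
```

View pics/w3.png

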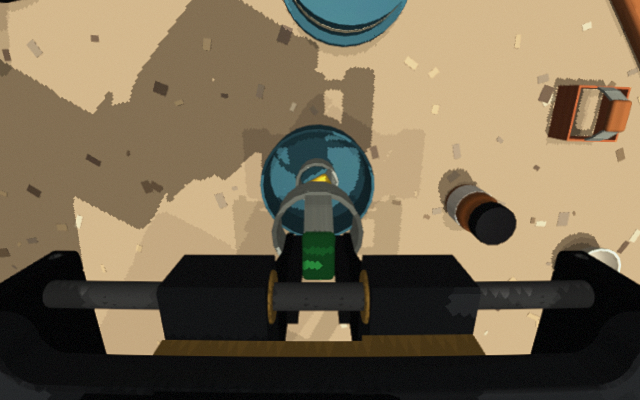

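The wrist view shows the green cutter held at (318,255) above the tin, with the yellow bar visible below at (320,180), well aligned.

Request:
{"name": "step_arm", "arguments": {
  "rows": [
    [-0.0005,0.0008,-0.03,0,0,0],
    [0,0,-0.025,0,0,0],
    [0,0,-0.02,0,0,0],
    [0,0,-0.015,0,0,0],
    [0,0,-0.012,0,0,0],
    [0,0,-0.008,0,0,0],
    [0,0,-0.004,0,0,0],
    [0,0,0,0,0,0],
    [0,0,0,0,0,0]
  ]
}}

```text
time: 16.52
position: [0.4003, 0.2696, 0.2394]
tool_rot: [0.901, 0.433, 0.0, 0.0]
ft_force: [0.4, 0.7, -0.4]
grip_width: 0.0175
grip_force: 20.0
```

Request:
{"name": "step_arm", "arguments": {
  "rows": [
    [0.0005,-0.0008,-0.002,0,0,0],
    [0,0,-0.0015,0,0,0],
    [0,0,0,0,0,0],
    [0,0,0,0,0,0]
  ]
}}

```text
time: 17.02
position: [0.4007, 0.2688, 0.236]
tool_rot: [0.901, 0.433, 0.0, -0.0]
ft_force: [-1.5, 1.0, 5.8]
grip_width: 0.0175
grip_force: 20.0
```

Request:
{"name": "step_arm", "arguments": {
  "rows": [
    [0,0,0,0,0,0],
    [0,0,0,0,0,0],
    [0,0,0.002,0,0,0],
    [0,0,0.01,0,0,0],
    [0,0,0.03,0,0,0],
    [0,0,0.05,0,0,0],
    [0,0,0.04,0,0,0],
    [0,0,0,0,0,0]
  ],
  "jaw": 0.04
}}

```text
time: 18.02
position: [0.4014, 0.2691, 0.3711]
tool_rot: [0.901, 0.433, 0.004, 0.0]
ft_force: [-0.5, -0.5, -0.0]
grip_width: 0.04
grip_force: 0.0
```

```bash
python3 - <<'E'
from tin import *
tool()
c,W=bars('wrist','b');fit(W,.4005,.269,.043,.050,.0525)
fit(W,.401,.2685,.029,.037,.027,.034,'ringb')
E
```

```text
18.02 [0.4014 0.2691 0.3711] xang 51.3 tilt [0.0081 0.003 ] [0.36 0.39 1.82 0.   0.93 1.03]
wrist yellow b 16 mean [0.4121 0.2687 0.0613] rect [412.  268.5] [14.2  0.9] axis deg 52.8
wrist green b 486 mean [0.4014 0.2696 0.0624] rect [401.6 269.2] [26.8 17.2] axis deg 51.7
 1047 centre [0.4017 0.2692] resid 0.0009 span [0.348 0.215 0.043] [0.455 0.323 0.047]
ringb 755 centre [0.4012 0.2688] resid 0.0031 span [0.372 0.24  0.029] [0.43  0.298 0.037]
```

Request:
{"name": "step_arm", "arguments": {
  "rows": [
    [0.0121,-0.056,-0.003,0,0,-0.7],
    [0.0121,-0.056,-0.003,0,0,-0.7],
    [0.0121,-0.056,-0.003,0,0,-0.7],
    [0.0121,-0.056,-0.003,0,0,-0.7],
    [0.0121,-0.056,-0.003,0,0,-0.7],
    [0.0121,-0.056,-0.003,0,0,-0.7],
    [0.0121,-0.056,-0.003,0,0,-0.7],
    [0.0121,-0.056,-0.003,0,0,-0.7],
    [0.0121,-0.056,-0.003,0,0,-0.7],
    [0.0121,-0.056,-0.003,0,0,-0.7],
    [0.0121,-0.056,-0.003,0,0,-0.7],
    [0.0121,-0.056,-0.003,0,0,-0.7]
  ]
}}

```text
time: 19.58
position: [0.5456, -0.4048, 0.3292]
tool_rot: [0.931, 0.366, -0.001, -0.002]
ft_force: [0.9, 0.2, 0.3]
grip_width: 0.0401
grip_force: 0.0
```

Request:
{"name": "step_arm", "arguments": {
  "rows": [
    [0,0,0,0,0,0],
    [0,0,0,0,0,0],
    [0,0,0,0,0,0]
  ]
}}

```text
time: 19.95
position: [0.5457, -0.4016, 0.3307]
tool_rot: [0.93, 0.367, -0.0, -0.001]
ft_force: [-0.4, 0.1, 0.2]
grip_width: 0.0397
grip_force: 0.0
```

```bash
python3 - <<'E'
from tin import *
tool()
c,W=bars('wrist','c')
E
```

```text
19.95 [ 0.5457 -0.4016  0.3307] xang 43.0 tilt [-0.002   0.0023] [-0.8   0.68  1.36  0.    1.11  0.02]
wrist orange c 731 mean [ 0.5478 -0.4027  0.0723] rect [ 547.5 -402.9] [27.4 17.9] axis deg -139.3
```

Request:
{"name": "step_arm", "arguments": {
  "rows": [
    [0.0016,-0.0008,-0.02,0,0,-1],
    [0,0,-0.02,0,0,0],
    [0,0,-0.02,0,0,0],
    [0,0,-0.015,0,0,0],
    [0,0,-0.01,0,0,0],
    [0,0,0,0,0,0],
    [0,0,0,0,0,0]
  ]
}}

```text
time: 20.88
position: [0.5478, -0.4044, 0.2471]
tool_rot: [0.934, 0.358, 0.0, 0.001]
ft_force: [0.3, 0.3, 0.5]
grip_width: 0.0399
grip_force: 0.0
```

Request:
{"name": "step_arm", "arguments": {
  "rows": [
    [0,0,0,0,0,0],
    [0,0,0,0,0,0],
    [0,0,0,0,0,0],
    [0,0,0,0,0,0]
  ],
  "jaw": 0.0
}}

```text
time: 21.38
position: [0.5475, -0.404, 0.2468]
tool_rot: [0.934, 0.358, -0.0, -0.0]
ft_force: [0.5, 1.2, 1.5]
grip_width: 0.0175
grip_force: 20.0
```

Request:
{"name": "step_arm", "arguments": {
  "rows": [
    [0,0,0.01,0,0,0],
    [0,0,0.03,0,0,0],
    [0,0,0.03,0,0,0],
    [0,0,0.03,0,0,0],
    [0,0,0.03,0,0,0],
    [0,0,0,0,0,0]
  ]
}}

```text
time: 22.12
position: [0.5481, -0.4046, 0.38]
tool_rot: [0.934, 0.358, 0.001, 0.003]
ft_force: [0.0, -0.4, -1.0]
grip_width: 0.0179
grip_force: 20.0
```

Request:
{"name": "step_arm", "arguments": {
  "rows": [
    [-0.01225,0.0561,0,0,0,0],
    [-0.01225,0.0561,0,0,0,0],
    [-0.01225,0.0561,0,0,0,0],
    [-0.01225,0.0561,0,0,0,0],
    [-0.01225,0.0561,0,0,0,0],
    [-0.01225,0.0561,0,0,0,0],
    [-0.01225,0.0561,0,0,0,0],
    [-0.01225,0.0561,0,0,0,0],
    [-0.01225,0.0561,0,0,0,0],
    [-0.01225,0.0561,0,0,0,0],
    [-0.01225,0.0561,0,0,0,0],
    [-0.01225,0.0561,0,0,0,0]
  ]
}}

```text
time: 23.62
position: [0.3995, 0.2707, 0.3755]
tool_rot: [0.934, 0.358, -0.001, 0.0]
ft_force: [1.3, -0.1, -0.6]
grip_width: 0.0177
grip_force: 20.0
```

Request:
{"name": "step_arm", "arguments": {
  "rows": [
    [0,0,0,0,0,0],
    [0,0,0,0,0,0],
    [0,0,0,0,0,0]
  ]
}}

```text
time: 24.0
position: [0.4008, 0.2679, 0.3761]
tool_rot: [0.934, 0.357, -0.001, 0.0]
ft_force: [-0.6, -1.0, -1.6]
grip_width: 0.0178
grip_force: 20.0
```

```bash
cat >> tin.py <<'E'
def held(c,W,h,z):
    hsv=cv2.cvtColor(c['pixels'],cv2.COLOR_BGR2HSV)
    m=(hsv[...,0]>=h[0])&(hsv[...,0]<=h[1])&(hsv[...,1]>110)&(hsv[...,2]>40)&(abs(W[...,2]-z)<.012)
    p=W[m]; p=p[p[:,2]>np.percentile(p[:,2],90)-.004]; print('held',len(p),p.mean(0).round(4),cv2.minAreaRect((p[:,:2]*1000).astype(np.float32)))
E
python3 - <<'E'
from tin import *
tool()
c,W=cloud('wrist'); fit(W,.4005,.269,.043,.050,.0525); held(c,W,(8,19),get_obs()['position'][2]-.172)
E
```

```text
24.0 [0.4008 0.2679 0.3761] xang 41.8 tilt [-0.0011 -0.0007] [ 0.36  0.38  1.81 -0.    0.95  1.2 ]
 889 centre [0.4016 0.2689] resid 0.0008 span [0.348 0.215 0.043] [0.455 0.323 0.048]
held 1520 [0.402  0.2683 0.2023] ((401.424560546875, 267.56231689453125), (28.084537506103516, 17.77212142944336), 41.27525329589844)
```

Request:
{"name": "step_arm", "arguments": {
  "rows": [
    [0,0.0005,-0.03,0,0,0],
    [0,0,-0.03,0,0,0],
    [0,0,-0.02,0,0,0],
    [0,0,-0.015,0,0,0],
    [0,0,-0.012,0,0,0],
    [0,0,-0.01,0,0,0],
    [0,0,-0.006,0,0,0],
    [0,0,0,0,0,0],
    [0,0,0,0,0,0]
  ]
}}

```text
time: 25.18
position: [0.4006, 0.2697, 0.2539]
tool_rot: [0.934, 0.358, 0.0, 0.0]
ft_force: [-0.4, 0.2, -2.0]
grip_width: 0.0179
grip_force: 20.0
```

Request:
{"name": "step_arm", "arguments": {
  "rows": [
    [0,0,-0.002,0,0,0],
    [0,0,-0.001,0,0,0],
    [0,0,0,0,0,0],
    [0,0,0,0,0,0]
  ]
}}

```text
time: 25.68
position: [0.4005, 0.2696, 0.2506]
tool_rot: [0.934, 0.358, 0.0, 0.0]
ft_force: [-0.8, 0.4, -1.0]
grip_width: 0.0172
grip_force: 20.0
```

Request:
{"name": "step_arm", "arguments": {
  "rows": [
    [0,0,-0.001,0,0,0],
    [0,0,0,0,0,0]
  ]
}}

```text
time: 25.92
position: [0.4005, 0.2697, 0.2497]
tool_rot: [0.934, 0.358, 0.0, -0.0]
ft_force: [-0.8, 0.6, 1.2]
grip_width: 0.0173
grip_force: 20.0
```

Request:
{"name": "step_arm", "arguments": {
  "rows": [
    [0,0,0,0,0,0],
    [0,0,0,0,0,0],
    [0,0,0.002,0,0,0],
    [0,0,0.01,0,0,0],
    [0,0,0.03,0,0,0],
    [0,0,0.05,0,0,0],
    [0,0,0.04,0,0,0],
    [0,0,0,0,0,0]
  ],
  "jaw": 0.04
}}

```text
time: 26.92
position: [0.4012, 0.2699, 0.3852]
tool_rot: [0.934, 0.358, 0.004, 0.0]
ft_force: [-0.3, 0.5, -0.2]
grip_width: 0.04
grip_force: 0.0
```

```bash
python3 - <<'E'
from tin import *
tool()
c,W=bars('wrist','c');fit(W,.4005,.269,.043,.050,.0525)
E
```

```text
26.93 [0.4012 0.2699 0.3852] xang 41.9 tilt [0.0082 0.0031] [0.36 0.37 1.8  0.   0.96 1.2 ]
wrist yellow c 22 mean [0.4077 0.2647 0.0738] rect [407.6 264.6] [21.  0.] axis deg -137.6
wrist orange c 511 mean [0.4008 0.2707 0.0753] rect [399.7 269.8] [29.4 16.4] axis deg -138.2
 974 centre [0.4017 0.2691] resid 0.0009 span [0.348 0.215 0.043] [0.455 0.323 0.048]
```

Request:
{"name": "step_arm", "arguments": {
  "rows": [
    [0.02,-0.0371,-0.003,0,0,0.4],
    [0.02,-0.0371,-0.003,0,0,0.4],
    [0.02,-0.0371,-0.003,0,0,0.4],
    [0.02,-0.0371,-0.003,0,0,0.4],
    [0.02,-0.0371,-0.003,0,0,0.4],
    [0.02,-0.0371,-0.003,0,0,0.4],
    [0.02,-0.0371,-0.003,0,0,0.4],
    [0.02,-0.0371,-0.003,0,0,0.4],
    [0.02,-0.0371,-0.003,0,0,0.4],
    [0.02,-0.0371,-0.003,0,0,0.4],
    [0.02,-0.0371,-0.003,0,0,0.4],
    [0.02,-0.0371,-0.003,0,0,0.4]
  ]
}}

```text
time: 28.48
position: [0.6404, -0.1767, 0.3432]
tool_rot: [0.918, 0.397, -0.001, -0.002]
ft_force: [0.9, 0.5, 0.1]
grip_width: 0.0404
grip_force: 0.0
```

Request:
{"name": "step_arm", "arguments": {
  "rows": [
    [0,0,0,0,0,0],
    [0,0,0,0,0,0],
    [0,0,0,0,0,0]
  ]
}}

```text
time: 28.85
position: [0.6398, -0.1743, 0.3448]
tool_rot: [0.918, 0.397, -0.001, -0.001]
ft_force: [0.0, 0.8, -0.5]
grip_width: 0.0398
grip_force: 0.0
```

```bash
python3 - <<'E'
from tin import *
tool()
c,W=bars('wrist','d')
E
```

```text
28.85 [ 0.6398 -0.1743  0.3448] xang 46.8 tilt [-0.0022  0.0012] [-0.43  0.65  1.38  0.    1.11  0.32]
wrist red d 702 mean [ 0.6416 -0.1758  0.0854] rect [ 641.3 -176.3] [27.8 17.6] axis deg 50.6
```

Request:
{"name": "step_arm", "arguments": {
  "rows": [
    [0.0013,-0.001,-0.02,0,0,0.7],
    [0,0,-0.02,0,0,0],
    [0,0,-0.02,0,0,0],
    [0,0,-0.015,0,0,0],
    [0,0,-0.011,0,0,0],
    [0,0,0,0,0,0],
    [0,0,0,0,0,0]
  ]
}}

```text
time: 29.78
position: [0.6421, -0.1767, 0.2601]
tool_rot: [0.916, 0.402, 0.0, 0.0]
ft_force: [-0.7, -0.0, -0.2]
grip_width: 0.0401
grip_force: 0.0
```

Request:
{"name": "step_arm", "arguments": {
  "rows": [
    [0,0,0,0,0,0],
    [0,0,0,0,0,0],
    [0,0,0,0,0,0],
    [0,0,0,0,0,0]
  ],
  "jaw": 0.0
}}

```text
time: 30.28
position: [0.6418, -0.1765, 0.2598]
tool_rot: [0.916, 0.402, 0.0, -0.0]
ft_force: [-0.3, 0.5, 1.6]
grip_width: 0.0178
grip_force: 20.0
```

Request:
{"name": "step_arm", "arguments": {
  "rows": [
    [0,0,0.01,0,0,0],
    [0,0,0.03,0,0,0],
    [0,0,0.03,0,0,0],
    [0,0,0.03,0,0,0],
    [0,0,0.03,0,0,0],
    [0,0,0,0,0,0]
  ]
}}

```text
time: 31.02
position: [0.6425, -0.1769, 0.3929]
tool_rot: [0.916, 0.402, 0.002, 0.003]
ft_force: [-0.1, -0.5, -1.2]
grip_width: 0.0175
grip_force: 20.0
```

Request:
{"name": "step_arm", "arguments": {
  "rows": [
    [-0.0201,0.0372,0,0,0,0],
    [-0.0201,0.0372,0,0,0,0],
    [-0.0201,0.0372,0,0,0,0],
    [-0.0201,0.0372,0,0,0,0],
    [-0.0201,0.0372,0,0,0,0],
    [-0.0201,0.0372,0,0,0,0],
    [-0.0201,0.0372,0,0,0,0],
    [-0.0201,0.0372,0,0,0,0],
    [-0.0201,0.0372,0,0,0,0],
    [-0.0201,0.0372,0,0,0,0],
    [-0.0201,0.0372,0,0,0,0],
    [-0.0201,0.0372,0,0,0,0]
  ]
}}

```text
time: 32.52
position: [0.3994, 0.2707, 0.3884]
tool_rot: [0.916, 0.402, -0.001, -0.0]
ft_force: [0.7, -0.1, -1.7]
grip_width: 0.0176
grip_force: 20.0
```

Request:
{"name": "step_arm", "arguments": {
  "rows": [
    [0,0,0,0,0,0],
    [0,0,0,0,0,0],
    [0,0,0,0,0,0]
  ]
}}

```text
time: 32.9
position: [0.4011, 0.269, 0.3892]
tool_rot: [0.916, 0.402, -0.0, 0.0]
ft_force: [-0.8, -0.0, -1.3]
grip_width: 0.0178
grip_force: 20.0
```

```bash
python3 - <<'E'
from tin import *
tool()
c,W=cloud('wrist'); fit(W,.4005,.269,.043,.050,.0525); held(c,W,(0,5),get_obs()['position'][2]-.172)
E
```

```text
32.9 [0.4011 0.269  0.3892] xang 47.3 tilt [-0.0004 -0.0005] [ 0.36  0.36  1.8  -0.    0.98  1.1 ]
 822 centre [0.4016 0.2691] resid 0.0008 span [0.348 0.215 0.043] [0.455 0.322 0.048]
held 1460 [0.4022 0.2694 0.2153] ((401.4375305175781, 268.3973083496094), (28.421663284301758, 17.476476669311523), 48.147071838378906)
```

Request:
{"name": "step_arm", "arguments": {
  "rows": [
    [0,0,-0.03,0,0,0],
    [0,0,-0.03,0,0,0],
    [0,0,-0.02,0,0,0],
    [0,0,-0.015,0,0,0],
    [0,0,-0.012,0,0,0],
    [0,0,-0.01,0,0,0],
    [0,0,-0.006,0,0,0],
    [0,0,0,0,0,0],
    [0,0,0,0,0,0]
  ]
}}

```text
time: 34.08
position: [0.4008, 0.2699, 0.2669]
tool_rot: [0.916, 0.402, 0.0, 0.0]
ft_force: [0.0, -0.1, -1.2]
grip_width: 0.0174
grip_force: 20.0
```

Request:
{"name": "step_arm", "arguments": {
  "rows": [
    [0,-0.0007,-0.002,0,0,0],
    [0,0,-0.001,0,0,0],
    [0,0,0,0,0,0],
    [0,0,0,0,0,0]
  ]
}}

```text
time: 34.58
position: [0.4006, 0.2691, 0.2636]
tool_rot: [0.916, 0.402, 0.0, -0.0]
ft_force: [0.4, 0.3, -0.4]
grip_width: 0.0179
grip_force: 20.0
```

Request:
{"name": "step_arm", "arguments": {
  "rows": [
    [0,0,-0.001,0,0,0],
    [0,0,0,0,0,0]
  ]
}}

```text
time: 34.83
position: [0.4006, 0.2692, 0.2627]
tool_rot: [0.916, 0.402, 0.0, -0.0]
ft_force: [-1.0, 0.5, 1.1]
grip_width: 0.0173
grip_force: 20.0
```

Request:
{"name": "step_arm", "arguments": {
  "rows": [
    [0,0,0,0,0,0],
    [0,0,0,0,0,0],
    [0,0,0.002,0,0,0],
    [0,0,0.01,0,0,0],
    [0,0,0.03,0,0,0],
    [0,0,0.05,0,0,0],
    [0,0,0.04,0,0,0],
    [0,0,0,0,0,0]
  ],
  "jaw": 0.05
}}

```text
time: 35.83
position: [0.4013, 0.2694, 0.3983]
tool_rot: [0.915, 0.402, 0.004, 0.0]
ft_force: [0.0, 0.5, -0.4]
grip_width: 0.0501
grip_force: 0.0
```

```bash
python3 - <<'E'
from tin import *
tool()
c,W=bars('wrist','d');fit(W,.4005,.269,.043,.050,.0525); cv2.imwrite('pics/w4.png',c['pixels'])
E
```

```text
35.83 [0.4013 0.2694 0.3983] xang 47.4 tilt [0.0083 0.0031] [ 0.36  0.35  1.79 -0.    1.    1.1 ]
wrist red d 508 mean [0.4011 0.2698 0.0883] rect [400.5 268.6] [29.9 17.4] axis deg 48.2
 898 centre [0.4017 0.2691] resid 0.0009 span [0.348 0.215 0.043] [0.455 0.322 0.048]
```

View pics/w4.png

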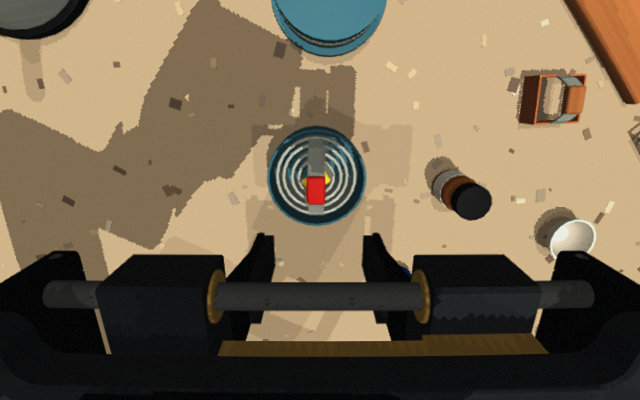

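Request:
{"name": "step_arm", "arguments": {
  "rows": [
    [0.017,0.0161,-0.004,0,0,0],
    [0.017,0.0161,-0.004,0,0,0],
    [0.017,0.0161,-0.004,0,0,0],
    [0.017,0.0161,-0.004,0,0,0],
    [0.017,0.0161,-0.004,0,0,0],
    [0.017,0.0161,-0.004,0,0,0],
    [0.017,0.0161,-0.004,0,0,0],
    [0.017,0.0161,-0.004,0,0,0],
    [0,0,0,0,0,0],
    [0,0,0,0,0,0],
    [0,0,0,0,0,0]
  ]
}}

```text
time: 37.25
position: [0.536, 0.3973, 0.3622]
tool_rot: [0.916, 0.402, -0.001, 0.0]
ft_force: [0.1, -0.4, -0.1]
grip_width: 0.05
grip_force: 0.0
```

```bash
python3 - <<'E'
from tin import *
tool()
c,W=bars('wrist','d')
hsv=cv2.cvtColor(c['pixels'],cv2.COLOR_BGR2HSV); d=np.hypot(W[...,0]-.537,W[...,1]-.398)
p=W[(d<.03)&(abs(W[...,2]-.085)<.004)];print('knob',len(p),p.mean(0).round(4),cv2.minEnclosingCircle((p[:,:2]*1000).astype(np.float32)))
fit(W,.537,.398,.001,.012,.060,nm='skirt'); fit(W,.537,.398,.0575,.066,.0525,.06,nm='dome')
E
```

```text
37.25 [0.536  0.3973 0.3622] xang 47.4 tilt [-0.0015 -0.0009] [ 0.47  0.63  1.36 -0.    1.15  1.21]
wrist yellow d 395 mean [0.5356 0.3975 0.0846] rect [534.2 397.7] [19.9 24.1] axis deg 111.0
wrist orange d 298 mean [0.5441 0.403  0.0844] rect [542. 403.] [15.8 25.7] axis deg 129.0
wrist orange d 15 mean [0.5278 0.3992 0.0843] rect [527.5 399. ] [5.9 2.7] axis deg -147.9
wrist orange d 26 mean [0.5291 0.3935 0.0846] rect [528.9 393.2] [9.9 5.4] axis deg 87.1
knob 784 [0.5388 0.3994 0.0845] ((538.0232543945312, 399.0661926269531), 14.087162971496582)
skirt 336 centre [0.5363 0.3972] resid 0.0029 span [0.472 0.342 0.001] [0.606 0.465 0.012]
dome 3992 centre [0.5359 0.397 ] resid 0.0057 span [0.486 0.346 0.058] [0.591 0.451 0.065]
```

The wrist view shows four concentric rings in the tin around (316,177), red on top and all level. I take the lid's knob next.

Request:
{"name": "step_arm", "arguments": {
  "rows": [
    [0.0018,0.001,-0.03,0,0,0],
    [0,0,-0.03,0,0,0],
    [0,0,-0.02,0,0,0],
    [0,0,-0.015,0,0,0],
    [0,0,-0.011,0,0,0],
    [0,0,0,0,0,0],
    [0,0,0,0,0,0]
  ]
}}

```text
time: 38.17
position: [0.5387, 0.3991, 0.2573]
tool_rot: [0.916, 0.402, 0.001, -0.0]
ft_force: [-0.7, 0.9, 0.5]
grip_width: 0.0498
grip_force: 0.0
```

Request:
{"name": "step_arm", "arguments": {
  "rows": [
    [0,0,0,0,0,0],
    [0,0,0,0,0,0],
    [0,0,0,0,0,0],
    [0,0,0,0,0,0]
  ],
  "jaw": 0.0,
  "squeeze": 30
}}

```text
time: 38.67
position: [0.5384, 0.399, 0.2569]
tool_rot: [0.916, 0.402, 0.0, -0.0]
ft_force: [-0.3, -0.4, 2.2]
grip_width: 0.0266
grip_force: 30.0
```

Request:
{"name": "step_arm", "arguments": {
  "rows": [
    [0,0,0.01,0,0,0],
    [0,0,0.03,0,0,0],
    [0,0,0.03,0,0,0],
    [0,0,0.04,0,0,0],
    [0,0,0.04,0,0,0],
    [0,0,0,0,0,0]
  ]
}}

```text
time: 39.42
position: [0.5392, 0.3993, 0.411]
tool_rot: [0.916, 0.402, 0.005, -0.0]
ft_force: [-0.3, 0.0, -1.3]
grip_width: 0.0267
grip_force: 30.0
```

Request:
{"name": "step_arm", "arguments": {
  "rows": [
    [-0.01725,-0.01625,0,0,0,0],
    [-0.01725,-0.01625,0,0,0,0],
    [-0.01725,-0.01625,0,0,0,0],
    [-0.01725,-0.01625,0,0,0,0],
    [-0.01725,-0.01625,0,0,0,0],
    [-0.01725,-0.01625,0,0,0,0],
    [-0.01725,-0.01625,0,0,0,0],
    [-0.01725,-0.01625,0,0,0,0],
    [0,0,0,0,0,0],
    [0,0,0,0,0,0],
    [0,0,0,0,0,0]
  ]
}}

```text
time: 40.8
position: [0.4012, 0.2694, 0.4064]
tool_rot: [0.916, 0.402, 0.0, -0.0]
ft_force: [-0.7, 0.1, -1.4]
grip_width: 0.0269
grip_force: 30.0
```

```bash
python3 - <<'E'
from tin import *
tool(); o=get_obs(); x,y,z=o['position']; b=z-.257
for n in ['wrist','top','scene']:
    c,W=cloud(n)
    d=np.hypot(W[...,0]-x,W[...,1]-y)
    p=W[(d<.03)&(abs(W[...,2]-b-.085)<.0025)]
    if len(p)>5: print(n,'knob',len(p),p.mean(0).round(4),cv2.minEnclosingCircle((p[:,:2]*1000).astype(np.float32)))
    fit(W,x,y,b+.002,b+.030,.060,.068,nm=n+' skirt')
    p=W[(d<.047)&(d>.02)&(abs(W[...,2]-b-.063)<.006)]
    if len(p)>50:
        A=np.c_[p[:,:2]-[x,y],np.ones(len(p))]; s,*_=np.linalg.lstsq(A,p[:,2]-b,rcond=None); print(n,'dome plane',len(p),s.round(4))
    cv2.imwrite(f'pics/l_{n}.png',c['pixels'])
E
```

```text
40.8 [0.4012 0.2694 0.4064] xang 47.4 tilt [0.0006 0.0003] [0.36 0.34 1.78 0.   1.03 1.1 ]
wrist knob 2004 [0.4027 0.2698 0.2341] ((407.51763916015625, 274.9160461425781), 22.485361099243164)
wrist skirt 2500 centre [0.3981 0.2648] resid 0.0022 span [0.365 0.236 0.151] [0.461 0.328 0.179]
wrist dome plane 8851 [ 0.002  -0.0015  0.0628]
top knob 18 [0.3891 0.2686 0.2347] ((388.26300048828125, 269.2447204589844), 12.19088363647461)
top skirt 378 centre [0.4029 0.2743] resid 0.0026 span [0.343 0.21  0.151] [0.46  0.292 0.179]
top dome plane 554 [0.0035 0.0029 0.0638]
scene knob 25 [0.4118 0.2617 0.2346] ((403.0271911621094, 270.3998107910156), 23.617063522338867)
scene skirt 486 centre [0.3953 0.2723] resid 0.0037 span [0.353 0.207 0.152] [0.462 0.324 0.179]
scene dome plane 274 [-0.0055  0.0135  0.0645]
```

View pics/l_wrist.png

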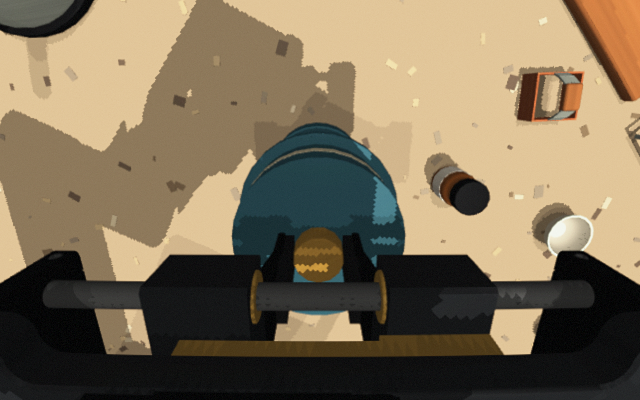

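The lid is level, with its brass knob at (320,250) centred between the pads. I measure the knob by colour to get its offset along the pads.

```bash
python3 - <<'E'
from tin import *
tool(); o=get_obs(); x,y,z=o['position']; b=z-.257
c,W=cloud('wrist'); hsv=cv2.cvtColor(c['pixels'],cv2.COLOR_BGR2HSV)
m=(hsv[...,0]>=8)&(hsv[...,0]<=30)&(hsv[...,1]>110)&(abs(W[...,2]-b-.0845)<.003); m[300:]=0; m[:,:280]=0; m[:,360:]=0
p=W[m]; M=R.from_quat(o['tool_rot']).as_matrix()
q=(p-o['position'])@M; print(len(p),p[:,:2].mean(0),'tool frame x range',np.percentile(q[:,0],[.5,50,99.5]),'y',np.percentile(q[:,1],[.5,50,99.5]))
E
```

```text
40.95 [0.4008 0.2692 0.4064] xang 47.4 tilt [0.0001 0.0001] [0.36 0.33 1.78 0.   1.03 1.1 ]
1840 [0.40199034 0.26938389] tool frame x range [-0.01291214  0.00102412  0.01320411] y [-0.01251075  0.00056647  0.01406546]
```

Request:
{"name": "step_arm", "arguments": {
  "rows": [
    [0.0004,-0.0006,-0.025,0,0,0],
    [0,0,-0.025,0,0,0],
    [0,0,-0.02,0,0,0],
    [0,0,-0.015,0,0,0],
    [0,0,-0.01,0,0,0],
    [0,0,-0.005,0,0,0],
    [0,0,0,0,0,0],
    [0,0,0,0,0,0]
  ]
}}

```text
time: 42.0
position: [0.401, 0.2684, 0.307]
tool_rot: [0.916, 0.402, 0.001, 0.0]
ft_force: [-0.0, -0.6, -1.9]
grip_width: 0.0269
grip_force: 30.0
```

Request:
{"name": "step_arm", "arguments": {
  "rows": [
    [0,0,-0.003,0,0,0],
    [0,0,-0.002,0,0,0],
    [0,0,0,0,0,0],
    [0,0,0,0,0,0]
  ]
}}

```text
time: 42.5
position: [0.4009, 0.2683, 0.3015]
tool_rot: [0.916, 0.402, 0.0, 0.0]
ft_force: [-0.7, -0.0, -2.9]
grip_width: 0.0269
grip_force: 30.0
```

Request:
{"name": "step_arm", "arguments": {
  "rows": [
    [0.0004,0.0006,-0.003,0,0,0],
    [0,0,-0.0025,0,0,0],
    [0,0,-0.0015,0,0,0],
    [0,0,0,0,0,0],
    [0,0,0,0,0,0]
  ]
}}

```text
time: 43.12
position: [0.4012, 0.2689, 0.2945]
tool_rot: [0.916, 0.402, 0.0, 0.0]
ft_force: [-0.3, -0.1, -1.1]
grip_width: 0.0271
grip_force: 30.0
```

Request:
{"name": "step_arm", "arguments": {
  "rows": [
    [0,0,-0.001,0,0,0],
    [0,0,-0.0005,0,0,0],
    [0,0,0,0,0,0],
    [0,0,0,0,0,0]
  ]
}}

```text
time: 43.62
position: [0.4012, 0.2689, 0.2931]
tool_rot: [0.916, 0.402, 0.0, -0.0]
ft_force: [-0.6, -0.1, -2.8]
grip_width: 0.0265
grip_force: 30.0
```

Request:
{"name": "step_arm", "arguments": {
  "rows": [
    [0,0,-0.0008,0,0,0],
    [0,0,0,0,0,0],
    [0,0,0,0,0,0]
  ]
}}

```text
time: 44.0
position: [0.4013, 0.2688, 0.2928]
tool_rot: [0.916, 0.402, 0.0, 0.0]
ft_force: [-1.2, -1.2, 6.1]
grip_width: 0.0271
grip_force: 30.0
```

Request:
{"name": "step_arm", "arguments": {
  "rows": [
    [0,0,0,0,0,0],
    [0,0,0,0,0,0],
    [0,0,0,0,0,0],
    [0,0,0.005,0,0,0],
    [0,0,0.02,0,0,0],
    [0,0,0.04,0,0,0],
    [-0.01,-0.05,0.03,0,0,0],
    [0,-0.06,0,0,0,0],
    [0,-0.06,0,0,0,0],
    [0,-0.06,0,0,0,0],
    [0,0,0,0,0,0],
    [0,0,0,0,0,0]
  ],
  "jaw": 0.055
}}

```text
time: 45.5
position: [0.3911, 0.0388, 0.3874]
tool_rot: [0.916, 0.402, 0.0, -0.0]
ft_force: [0.3, 0.6, 0.1]
grip_width: 0.0548
grip_force: 0.0
```

```bash
python3 - <<'E'
from tin import *
tool(); x,y=.401,.269
for n in ['top','scene','wrist']:
    c,W=cloud(n); d=np.hypot(W[...,0]-x,W[...,1]-y)
    p=W[(d<.03)&(abs(W[...,2]-.121)<.004)]
    if len(p)>5: print(n,'knob',len(p),p.mean(0).round(4),cv2.minEnclosingCircle((p[:,:2]*1000).astype(np.float32)))
    fit(W,x,y,.038,.050,.060,.068,nm=n+' skirt')
    p=W[(d<.047)&(d>.02)&(abs(W[...,2]-.099)<.006)]
    if len(p)>50:
        A=np.c_[p[:,:2]-[x,y],np.ones(len(p))]; s,*_=np.linalg.lstsq(A,p[:,2],rcond=None); print(n,'dome plane',len(p),s.round(4))
    if n=='scene': cv2.imwrite('pics/fin.png',cv2.resize(c['pixels'][120:320,150:500],None,fx=2,fy=2,interpolation=cv2.INTER_CUBIC))
E
```

```text
45.5 [0.3911 0.0388 0.3874] xang 47.3 tilt [-0.0001  0.0005] [-0.19  0.25  2.    0.    0.9   0.56]
top knob 124 [0.4014 0.2681 0.1213] ((401.1591796875, 268.72247314453125), 13.75557804107666)
top skirt 208 centre [0.4017 0.2734] resid 0.0025 span [0.342 0.209 0.039] [0.46  0.293 0.05 ]
top dome plane 1199 [-0.0039  0.003   0.0996]
scene knob 49 [0.4031 0.2663 0.1206] ((400.21417236328125, 268.01837158203125), 16.66939926147461)
scene skirt 179 centre [0.3982 0.2691] resid 0.0018 span [0.374 0.207 0.038] [0.462 0.322 0.05 ]
scene dome plane 273 [-0.0004 -0.0241  0.0995]
wrist skirt 1362 centre [0.403  0.2708] resid 0.0022 span [0.342 0.208 0.038] [0.441 0.261 0.05 ]
wrist dome plane 2894 [-0.0006 -0.0013  0.0987]
```

View pics/fin.png

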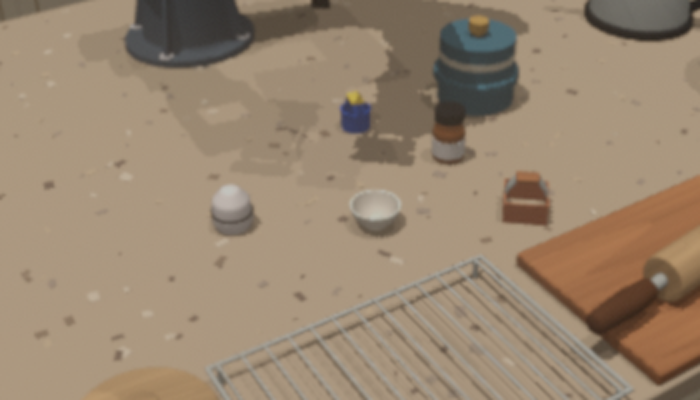

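The lid sits level on the tin at (478,65): the knob top is at 121 mm and the dome at 99 mm, as they should be. The bystanders and the blue look-alike stand where they were.

```bash
python3 -c "from rig import hand_in; print(hand_in())"
```

```text
the job is handed in; nothing more can be done
None
```

The four round cutters are nested in the tin, smallest to largest, the lid sits level on top, and I handed the job in at about 46 s.

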